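Close and lock the hatch of a tilted pump unit with a flat screwdriver

TASK

Swing the open hatch of the pump unit fully shut. Then take the flat screwdriver from its stand, set its blade in the slot of the hatch's lock and turn the lock clockwise to its stop. Put the screwdriver back in its stand, blade down, and leave the things standing around where they are.

Things in the scene. Friction and masses are not known exactly. Their poses are not given: they have to be found in the camera images.
- slot (a point): Centre of the top of the lock, a steel disc 46 mm across, 14 mm proud of the hatch's outer face, 67 mm from the hinge axis. Straight slot right across it: 7 mm wide (11 mm at the bevelled lips), 9 mm deep, open-ended. z points out along the turning axis, y along the slot, x across it. With the hatch shut z leans 30 degrees from vertical toward the unit's front, where the robot is.
- lock (a joint): Turn of the lock about its axis, rad: grows clockwise as seen from outside (looking at the slot). 1.571 is the stop (locked, slot pointing along the hatch from hinge to free edge); it starts between 0.25 and 0.85. It turns with light friction, about 0.07 N m, and stays where it is left.
- hatch (a joint): Opening angle of the hatch, rad: 0 is shut, flat on the sloping face (30 degrees from level); about 2.1 is upright; it starts between 1.8 and 2.15. A stiff hinge (0.11 N m) holds it wherever it is left, so it has to be pushed all the way.
- hatch_hinge (a point): Middle of the hatch's hinge axis, at the top of the unit's sloping face. Turns with the hatch: y is the hinge axis (level), -x runs from hinge to free edge, z is the hatch's outward normal. The unit is a white housing 170 x 150 x 55 mm tilted 30 degrees on a stand 190 x 130 mm, 160 mm high at the back, fixed to the worktop, facing roughly toward the robot.
- hatch_edge (a point): Point on the hatch's outer face, half-way along its free edge: 100 mm from the hinge axis, 10 mm short of the edge; axes as hatch_hinge. The hatch is an aluminium plate 110 mm from hinge to edge, 90 mm wide, 8 mm thick, with a 3 mm lip along the edge. Open, it stands up with its outer face away from the robot; pushed toward the robot and down, it shuts.
- driver_grip (a point): Centre of the screwdriver's handle: black, 30 x 30 mm with rounded edges, 80 mm long (40 mm below to 40 mm above this point), with a 5 mm knob on top and a collar 40 mm across, 6 mm thick, at its lower end. z points from blade to handle (up while it stands); x and y are square to the flat sides. Tool 146 mm long, about 140 g, loose in its stand.
- driver_tip (a point): Middle of the blade's end, 101 mm below driver_grip on the tool's axis; same axes. The blade is 20 mm wide along x, 4.2 mm thick along y and 20 mm long, on a 12 mm round shank.
- stand_mouth (a point): Centre of the stand's mouth, on its top: a fixed grey block 75 x 75 x 60 mm with a square hole 26 x 26 mm right through, bevelled at the mouth, sides along x and y, z up. When the screwdriver stands in it the collar rests on the block's top and the blade's end is 55 mm below the mouth; the blade lies roughly along x.
- tape_roll: Bystander: roll of brown tape, 93 mm across and 48 mm high, lying on the worktop; origin under its centre.
- cup: Bystander: specimen cup with white lid, 61 mm across and 68 mm high; origin under its centre.
Things that resemble listed ones, but are neither listed nor needed, are in the scene too. There is more than one size of the part that bears driver_grip; the job needs the middle-sized.

How it is judged:
By the outcome, as a careful person would: the job done as asked, in the order asked, and still so for the second after the job is handed in, with the robot touching nothing.
It also fails if it takes over 67 s, if anything falls off the work surface, if the arm or the gripper's body presses on something with over 40 N, if the wrist force passes 120 N, or if a joint passes its speed limit or range.

ROBOT

A 6-joint arm with a two-finger parallel gripper is mounted at the origin on the work surface; the furniture and walls round the work are solid. World frame = base frame: x ahead of the robot, y to its left, z up, the work surface at z = 0. Lengths are in m, angles in rad, forces in N, time in s.
With the tool pointing down it reaches from about 0.25 to 0.775 m from the base axis. Payload 4 kg.
Tool frame: the origin (TCP) lies at the centre of the arm's flange, where the gripper is bolted on; the fingertips stand 199 mm ahead of it and the grasp point (between the pads) lies 180 mm ahead of it; z points along the fingers, y is the line along which they close (so a half turn about z gives the same grasp; the last joint's range is limited). The gripper opens to 94 mm and grips with 3 to 60 N. Pads are 16 mm wide; open, the fingers measure 119 mm over their backs; the gripper's body (75 mm by 177 mm) begins 78 mm behind the grasp point.
Start: joints at [1.06, 0.087, 1.371, -0, 1.684, -0.103], TCP at [0.218, 0.505, 0.405] pointing down, gripper open.
Joint ranges: [-3.1, 3.1], [-0.76, 2.03], [0.27, 2.55], [-1.08, 4.22], [0.17, 2.65], [-2.57, 2.57]. Speed limits (rad/s): [2.79, 2.79, 3.14, 3.14, 3.14, 3.14].

INTERFACE

Orientations are given as [roll, pitch, yaw] about the fixed x, y, z axes, in that order (R = Rz(yaw) Ry(pitch) Rx(roll)).
In Python, from bench import robot, eyes, models gives the robot as it stands.
- The arm moves only by the tool step_arm, never from a script. Its argument "commands" is a list that holds one entry, the list of rows, each a list of 7 numbers: the shift along the tool's x, y, z in mm, then the turn, a rotation vector about the tool's x, y, z in rad, then the finger opening in mm, from 0 to 94. In form: [[[tx, ty, tz, wx, wy, wz, gripper], ...]]. A call has 1 to 20 rows; each row shifts and turns the commanded pose from where the row before left it, along the tool's axes as they then stand; what a row does not reach is not made up. A row lasts 1/8 s, in which the tool goes at most 62.5 mm and 10.7 degrees, less where a joint would pass 70% of its speed; a pose out of reach is approached as far as the arm can. A call is refused whole if a number of a shift passes 62.5 or a number of a turn 0.188, either way. A call with a gripper value outside its range is refused whole. The fingers move at their own pace and stop on an object; the grip force is fixed at half the most. Time passes only in rows, so rows that do not move let the fingers close. It gives the time, the measured TCP pose, the force, the opening and the grip force at its end, in the units of the state.
- robot.get_obs(): the state, without advancing time (a new reading comes with each control period).
- eyes.snapshot(name): name is "side" or "top"; returns a dict with "color" (400x640x3 uint8, red, green, blue), "camera_matrix" (3x3 intrinsics, pixels), "D" ([k1, k2, p1, p2, k3] as OpenCV has them; the pictures are not rectified), "eye" and "rotation" of the camera in the world. Camera axes: x right, y up, looking along -z (the intrinsics and any distortion apply to the point x, -y, -z); pixel columns grow to the right and rows downward; lengths in m; the calibration is good to about 2 mm. A picture is of the moment at which its call begins. There is no depth.
- robot.close_job(): hands the job in; it is judged then, once.
Trained networks look in a picture, given as the dict that the camera call returned (one of the last four; its "shot" number tells which), for a name from the list of things; names that differ only in an ending like _2 or _b are one class to them, and where a whole thing is asked for, a point or a joint stands for the part that bears it (a point fixed in the world has none). Each returns a list of dicts, best first, with "confidence" (0 to 1); they miss things now and then, are a little off and sometimes report something else, mostly with a low value. They report only what shows in the picture. A call takes as long as a camera call. They do not tell look-alikes from the thing itself.
- models.masks_of(picture, query): "mask" (400x640 bool, what is visible of it) and "xy" ([column, row] in pixels, amid what is visible of it).
- models.tip_of(picture, query): "xy" ([column, row] in pixels: a listed point, or the origin of a listed thing).
The state is a dict: "time": time; "joint_positions": joint angles; "qvel": joint speeds; "joint_torque": joint torques, N m; "tool_pos": TCP position; "ee_rot": TCP orientation; "wrist_force": force on the tool from outside, world axes, zero at the start; "wrist_torque": the same for the moment, N m; "width": finger opening in m; "finger_force": force on a finger pad.
Only numpy, scipy, OpenCV 4.12 (cv2) and the standard library are available. Lean on these libraries where they do the work, as an engineer would, in place of code of your own. Each camera call takes 0.05 s, during which the arm holds its last target. There are 200 camera calls.

## Working session

There is one attempt and no reset: what is moved stays moved. The work goes in short steps, Python scripts to look and compute and a tool call to move; the robot and the scene stay as the last step left them, time stands still between calls to the robot, and variables do not carry over. Pictures are saved under pics/ and viewed, at most 10 in all, crops included, and the job is handed in when it is done.

Besides the shell and the picture viewer there is one more tool, called after "Call:" as name(argument=value, ...), one argument or row to a line, values as JSON. step_arm: Moves the arm, as the interface text tells. Its arguments: {"type":"object","properties":{"commands":{"type":"array"}},"required":["commands"]}

```bash
ls; mkdir -p pics; cat > h.py <<'E'
import numpy as np, cv2
from scipy.spatial.transform import Rotation as R
from scipy.optimize import least_squares
from bench import robot, eyes, models
def proj(s,P):
    P=np.atleast_2d(P); Rm=np.array(s["rotation"]); 
    Rm=R.from_euler('xyz',Rm).as_matrix() if Rm.shape==(3,) else Rm
    c=(P-np.array(s["eye"]))@Rm; c=c*[1,-1,-1]
    return cv2.projectPoints(c.reshape(-1,1,3),np.zeros(3),np.zeros(3),np.array(s["camera_matrix"]),np.array(s["D"],float))[0].reshape(-1,2)
def ray(s,uv):
    Rm=np.array(s["rotation"]); Rm=R.from_euler('xyz',Rm).as_matrix() if Rm.shape==(3,) else Rm
    p=cv2.undistortPoints(np.array(uv,float).reshape(1,1,2),np.array(s["camera_matrix"]),np.array(s["D"],float)).ravel()
    d=Rm@np.array([p[0],-p[1],-1]); return np.array(s["eye"]),d/np.linalg.norm(d)
def atz(s,uv,z):
    e,d=ray(s,uv); return e+d*(z-e[2])/d[2]
def tri(s1,u1,s2,u2):
    (a,d),(b,f)=ray(s1,u1),ray(s2,u2)
    t=np.linalg.lstsq(np.c_[d,-f],b-a,rcond=None)[0]; p,q=a+d*t[0],b+f*t[1]
    return (p+q)/2,np.linalg.norm(p-q)
def save(s,n,crop=None,k=1):
    im=s["color"][:,:,::-1]
    if crop: im=im[crop[1]:crop[3],crop[0]:crop[2]]
    cv2.imwrite("pics/"+n+".png",cv2.resize(im,None,fx=k,fy=k,interpolation=cv2.INTER_CUBIC))
E
python3 - <<'E'
from h import *
S={n:eyes.snapshot(n) for n in("side","top")}
for n,s in S.items():
    save(s,n+"0"); print(n,s["eye"],np.array(s["rotation"]).round(3).tolist(),s["D"],np.array(s["camera_matrix"])[0,0])
    for q in "slot hatch_hinge hatch_edge driver_grip driver_tip stand_mouth tape_roll cup".split():
        print(q,[(np.round(d["xy"]).tolist(),round(d["confidence"],2)) for d in models.tip_of(s,q)])
print(robot.get_obs())
E
```

```text
pics
side [0.56355199 0.77830984 0.78280841] [0.87, -0.006, -3.077] [-0.0207889  0.         0.         0.         0.       ] 397.7509812443976
slot [([314.0, 210.0], 0.64)]
hatch_hinge [([314.0, 234.0], 0.7)]
hatch_edge [([323.0, 200.0], 0.6)]
driver_grip [([360.0, 138.0], 0.66), ([352.0, 172.0], 0.64), ([315.0, 173.0], 0.52)]
driver_tip [([358.0, 172.0], 0.85), ([318.0, 193.0], 0.49)]
stand_mouth [([352.0, 182.0], 0.66)]
tape_roll [([270.0, 264.0], 0.72)]
cup [([273.0, 310.0], 0.93)]
top [ 0.33090006 -0.02762841  1.4203129 ] [0.199, 0.016, -1.598] [0.02200965 0.         0.         0.         0.        ] 496.57530687313925
slot []
hatch_hinge [([252.0, 180.0], 0.62)]
hatch_edge [([246.0, 177.0], 0.86)]
driver_grip [([419.0, 216.0], 0.81), ([374.0, 176.0], 0.54)]
driver_tip []
stand_mouth [([376.0, 214.0], 0.63)]
tape_roll [([268.0, 154.0], 0.56)]
cup [([225.0, 166.0], 0.72)]
{'time': 0.9, 'joint_positions': array([ 1.05991577e+00,  8.71484236e-02,  1.37066523e+00,  7.44509538e-06,
        1.68359445e+00, -1.03130003e-01]), 'qvel': array([ 0.0012145 ,  0.00148316,  0.00128663, -0.00063303, -0.00033312,
        0.00080526]), 'joint_torque': array([-8.52910271e-04, -3.40044129e+01, -3.02595055e+01,  7.14667118e-02,
        2.37755897e-02, -1.09466168e-05]), 'tool_pos': array([0.21811575, 0.5048959 , 0.40475175]), 'ee_rot': array([3.14140832e+00, 1.16403502e-05, 2.73384293e+00]), 'wrist_force': array([ 0.20802835, -0.18585638,  0.58827002]), 'wrist_torque': array([-0.01975413,  0.01861757,  0.0080033 ]), 'finger_force': 0.0, 'width': 0.09413407185867133}
```

View pics/side0.png

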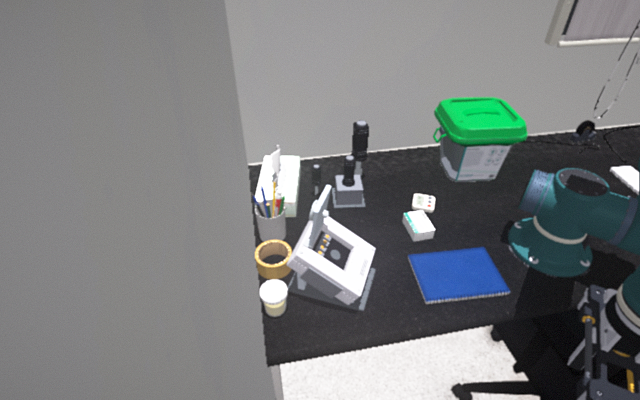

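View pics/top0.png

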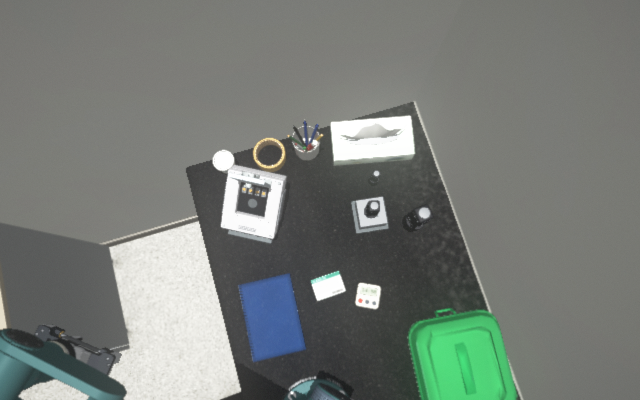

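The side view shows the unit at (330,250) with its hatch upright at (320,210), the stand holding a driver at (350,180), a bigger driver at (360,140) and a small one at (317,178). In the top view the unit is at (255,205), the stand and driver at (371,212). The one in the stand is the middle-sized driver.

```bash
python3 - <<'E'
from h import *
a=eyes.snapshot("side");b=eyes.snapshot("top")
def c(s,x,y,w,h,k): return cv2.resize(s["color"][y:y+h,x:x+w,::-1],(w*k,h*k),interpolation=cv2.INTER_CUBIC)
# side unit 285..385,180..310 ; top unit 210..300,155..250; stand side 300..380,115..215; stand top 340..440,165..240
A=c(a,285,180,100,130,4)[:520,:400]; B=c(b,210,155,100,100,4)
C=c(a,300,115,100,100,4)[:,:]; 
im=np.zeros((600,800,3),np.uint8); im[:520,:400]=A; im[:300,400:]=cv2.resize(c(b,205,160,100,75,4),(400,300)); im[300:600,400:]=c(a,300,118,100,75,4)
cv2.imwrite("pics/c1.png",im)
print(tri(a,(360,138),b,(419,216)), tri(a,(352,172),b,(376,214)))
print("hinge",tri(a,(314,234),b,(252,180)),"edge",tri(a,(323,200),b,(246,177)))
print("mouth",atz(a,(352,182),.06),atz(b,(376,214),.06),tri(a,(352,182),b,(376,214)))
print("tape",atz(a,(270,264),0),atz(b,(268,154),0),"cup",atz(a,(273,310),0),atz(b,(225,166),0))
for n,s in(("side",a),("top",b)):
  for q in("driver_grip","stand_mouth","hatch_hinge"):
    for d in models.masks_of(s,q)[:3]:
        m=d["mask"].astype(np.uint8); y,x=np.nonzero(m); r=cv2.minAreaRect(np.c_[x,y].astype(np.float32))
        print(n,q,round(d["confidence"],2),np.round(d["xy"]),len(x),np.round(r[0],1),np.round(r[1],1),round(r[2],1),x.min(),x.max(),y.min(),y.max())
E
```

```text
(array([ 0.51754509, -0.28158616,  0.14537277]), np.float64(0.0019144629009379022)) (array([ 0.53631673, -0.17763687,  0.09062933]), np.float64(0.0018896138913455463))
hinge (array([0.62360459, 0.14937679, 0.15321276]), np.float64(0.003431964637385504)) edge (array([0.60585948, 0.14987016, 0.25469457]), np.float64(0.007415648188763141))
mouth [ 0.53555373 -0.16954073  0.06      ] [ 0.54008139 -0.18093174  0.06      ] (array([ 0.53823255, -0.18130039,  0.05191891]), np.float64(0.006188213275369085))
tape [0.73971959 0.11338488 0.        ] [0.73866268 0.12287755 0.        ] cup [0.70977561 0.25001931 0.        ] [0.70585171 0.25041544 0.        ]
side driver_grip 0.95 [361. 142.] 642 [360. 147.] [54. 16.] 90.0 352 368 120 174
side driver_grip 0.53 [316. 176.] 226 [315.5 178.5] [27.  9.] 90.0 311 320 165 192
side stand_mouth 0.93 [350. 194.] 826 [348. 191.] [32. 32.] 90.0 332 364 175 207
side stand_mouth 0.47 [316. 215.] 95 [315.7 212.5] [19.2 17.3] 47.5 309 327 200 220
side hatch_hinge 0.91 [318. 214.] 630 [317.9 214.2] [17.9 61.3] 26.6 309 330 185 244
top driver_grip 0.86 [419. 215.] 452 [418.7 216.7] [18.7 28.2] 48.8 406 432 204 229
top driver_grip 0.5 [371. 212.] 185 [371.  208.5] [15. 14.] 90.0 364 378 201 216
top driver_grip 0.43 [375. 173.] 102 [374.1 176.3] [ 8.5 13. ] 26.6 369 379 170 182
top stand_mouth 0.79 [369. 219.] 930 [369.5 215.2] [34.2 34.9] 80.5 351 389 197 233
top hatch_hinge 0.86 [249. 177.] 391 [249.5 180. ] [41. 16.] 0.0 229 270 172 188
```

View pics/c1.png

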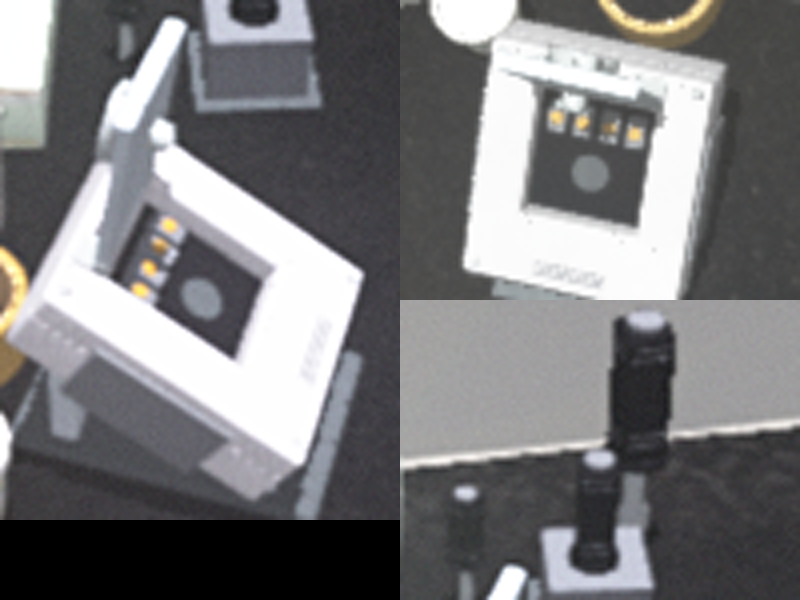

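The crop shows the housing's face corners: side (375.5,248.7) and (359.2,296.2); top (275.8,234.5) and (221.2,227). The hatch leans upright, and the middle driver stands in the stand with its collar on the block.

```bash
python3 - <<'E'
from h import *
a=eyes.snapshot("side");b=eyes.snapshot("top")
L=tri(a,(359.2,296.2),b,(221.2,227));Rr=tri(a,(375.5,248.7),b,(275.8,234.5));print(L,Rr)
v=L[0]-Rr[0];print("len",np.linalg.norm(v),"yaw of y axis",np.degrees(np.arctan2(v[1],v[0]))-90)
# stand: fit block (x,y,yaw) to top-face outline from masks of top view
from itertools import product
m=[ (s,next(d["mask"] for d in models.masks_of(s,"stand_mouth"))) for s in(a,b)]
dr=[(b,min(models.masks_of(b,"driver_grip"),key=lambda d:np.hypot(*(np.array(d["xy"])-[371,212])))["mask"])]
G=np.array(list(product((-.0375,.0375),(-.0375,.0375),(0,.06))))
def box(p): 
    c,s=np.cos(p[2]),np.sin(p[2]); return np.c_[p[0]+c*G[:,0]-s*G[:,1],p[1]+s*G[:,0]+c*G[:,1],G[:,2]]
def iou(p):
    t=0
    for s,k in m:
        k=cv2.convexHull(np.argwhere(k)[:,::-1].astype(np.int32)); h=cv2.convexHull(proj(s,box(p)).astype(np.float32))
        A=cv2.contourArea(k.astype(np.float32))+0; B=cv2.contourArea(h); I=cv2.intersectConvexConvex(k.astype(np.float32)[:,0],h[:,0])[0]; t-=I/(A+B-I)
    return t
from scipy.optimize import minimize
for y0 in(0,.3,-.3,.6):
    r=minimize(iou,[.538,-.18,y0],method="Nelder-Mead",options=dict(initial_simplex=[[.538,-.18,y0],[.548,-.18,y0],[.538,-.17,y0],[.538,-.18,y0+.2]]));print(r.x,r.fun)
# driver knob top/ handle
for nm in("side","top"):
    pass
knob=tri(a,(300+200/4,118+158/4),b,(375.5,206));print("knob",knob)
im=np.zeros((600,800,3),np.uint8)
im[:600,:]=cv2.resize(b["color"][180:240,330:410,::-1],(800,600),interpolation=cv2.INTER_CUBIC)
cv2.imwrite("pics/c2.png",im)
E
```

```text
(array([0.51574764, 0.24646084, 0.06574899]), np.float64(0.00020714868006816087)) (array([0.48294276, 0.09834915, 0.0638359 ]), np.float64(0.015970073639565832))
len 0.15171318862698538 yaw of y axis -12.488683060480753
[ 0.54624986 -0.16221903  0.15826188] -1.7253104507569335
[ 0.54624735 -0.16220622  0.15828969] -1.7253100526630496
[ 0.54624602 -0.16221815  0.15840361] -1.7253100994582242
[ 0.54624581 -0.16222599  0.15809209] -1.7253100305925795
knob (array([ 0.54674756, -0.1707869 ,  0.14668609]), np.float64(0.002038071094186736))
```

View pics/c2.png

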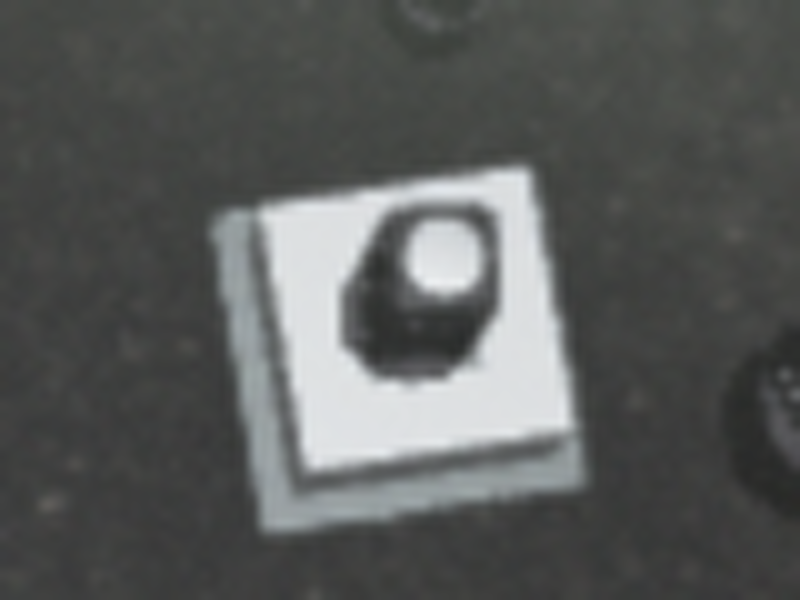

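```bash
python3 - <<'E'
from h import *
a=eyes.snapshot("side");b=eyes.snapshot("top")
C=np.array([atz(b,(u-.45,v-.45),.06) for u,v in((355.5,200.7),(383.3,196.5),(387.8,223.2),(360.5,227.5))])
print("stand c",C.mean(0)); 
for i in range(4): d=C[(i+1)%4]-C[i]; print(np.linalg.norm(d),np.degrees(np.arctan2(d[1],d[0]))%90)
print("knob",atz(b,(374.4,205.4),.151),"side mouth",atz(a,(352,182),.06))
l=atz(b,(220.8,226.6),.066);r=atz(b,(275.4,234.1),.066);d=l-r;print(l,r,np.linalg.norm(d),np.degrees(np.arctan2(d[1],d[0]))-90)
H=np.array([.6236,.1494,.1532]);psi=np.arctan2(d[1],d[0])-np.pi/2
e=np.array([np.cos(psi),np.sin(psi),0]);y=np.array([-e[1],e[0],0]);print("psi",psi,"frontmid off y",((l+r)/2-H)@y,"e",((l+r)/2-H)@e)
E_=np.array([.6059,.1499,.2547])-H; print("theta",210-np.degrees(np.arctan2(E_[2],E_@e)),np.linalg.norm(E_))
T=[H+r_*(np.cos(t)*e+np.sin(t)*np.array([0,0,1])) for r_,t in ((.1,np.radians(100)),)]
for t in range(95,211,10): print(t,np.round(H+.088*(np.cos(np.radians(t))*e)+[0,0,.088*np.sin(np.radians(t))],3))
E
```

```text
stand c [ 0.54758902 -0.16836869  0.06      ]
0.0783180266672375 7.017646059938102
0.07561101420678745 6.289825449094678
0.07614899995820511 7.350473463778485
0.07605687934282404 7.92910650791059
knob [ 0.54869443 -0.16770698  0.151     ] side mouth [ 0.53555373 -0.16954073  0.06      ]
[0.5167515  0.24754352 0.066     ] [0.4916495  0.09750142 0.066     ] 0.1521273913628141 -9.497607732890387
psi -0.16576452600181146 frontmid off y 0.0031038315426568123 e -0.12157818538432973
theta 110.19573223469628 0.10303295589276278
95 [0.616 0.151 0.241]
105 [0.601 0.153 0.238]
115 [0.587 0.156 0.233]
125 [0.574 0.158 0.225]
135 [0.562 0.16  0.215]
145 [0.553 0.161 0.204]
155 [0.545 0.163 0.19 ]
165 [0.54  0.163 0.176]
175 [0.537 0.164 0.161]
185 [0.537 0.164 0.146]
195 [0.54  0.163 0.13 ]
205 [0.545 0.163 0.116]
```

Call:
step_arm(
  commands=[
    [[0, 0, -52.5, 0, 0, -0.121, 54], [0, 0, -52.5, 0, 0, -0.121, 54], [-42.5, -23.7, 0, 0, 0, 0, 54], [-42.5, -23.7, 0, 0, 0, 0, 54], [-42.5, -23.7, 0, 0, 0, 0, 54], [-42.5, -23.7, 0, 0, 0, 0, 54], [-42.5, -23.7, 0, 0, 0, 0, 54], [-42.5, -23.7, 0, 0, 0, 0, 54], [-42.5, -23.7, 0, 0, 0, 0, 54], [-42.5, -23.7, 0, 0, 0, 0, 54], [-42.5, -23.7, 0, 0, 0, 0, 54], [-42.5, -23.7, 0, 0, 0, 0, 54], [-42.5, -23.7, 0, 0, 0, 0, 54], [-42.5, -23.7, 0, 0, 0, 0, 54], [0, 0, 0, 0, 0, 0, 54], [0, 0, 0, 0, 0, 0, 54]],
  ],
)

```text
time: 3.65
tool_pos: [0.6741, 0.1404, 0.5094]
ee_rot: [3.141, -0.001, 2.976]
wrist_force: [0.8, -0.1, -0.0]
width: 0.054
finger_force: 0.0
```

Call:
step_arm(
  commands=[
    [[0, 0, 41.5, 0, 0, 0, 54], [0, 0, 41.5, 0, 0, 0, 54], [20, 0, 0, 0, 0, 0, 54], [20, 0, 0, 0, 0, 0, 54], [15, 0, 0, 0, 0, 0, 54], [12.5, 0, 4.5, 0, 0, 0, 54], [12, 0, 4.5, 0, 0, 0, 54], [10, 0, 8.5, 0, 0, 0, 54], [10, 0, 8.5, 0, 0, 0, 54], [6.5, 0, 11, 0, 0, 0, 54], [6.5, 0, 11, 0, 0, 0, 54]],
  ],
)

```text
time: 5.03
tool_pos: [0.5623, 0.1595, 0.3788]
ee_rot: [3.141, 0.001, 2.977]
wrist_force: [-0.2, 0.1, 0.4]
width: 0.0541
finger_force: 0.2
```

```bash
python3 - <<'E'
from h import *
s=eyes.snapshot("side");save(s,"s1",(240,130,440,330),3)
E
```

```text
(no output)
```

View pics/s1.png

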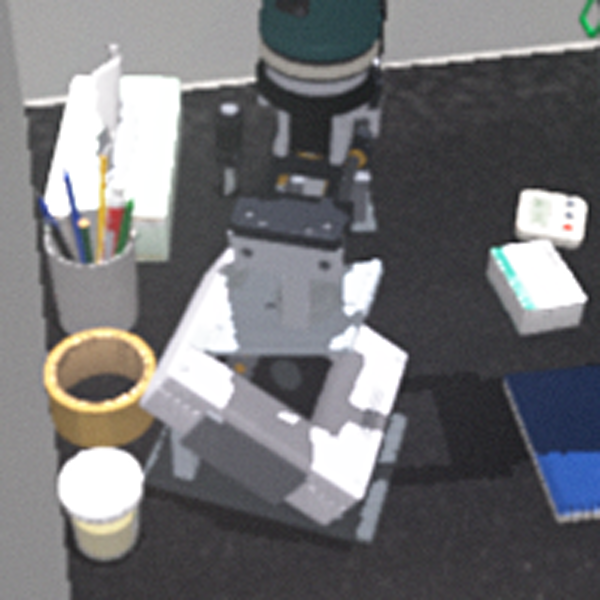

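The picture shows the hatch at (300,310) of the crop, swung most of the way and being pushed down by the fingers. Carrying on.

Call:
step_arm(
  commands=[
    [[4, 0, 13, 0, 0, 0, 54], [3.5, 0, 13, 0, 0, 0, 54], [3, 0, 10, 0, 0, 0, 54], [3, 0, 9, 0, 0, 0, 54], [-1.5, 0, 9, 0, 0, 0, 54], [-1.5, 0, 9, 0, 0, 0, 54], [0, 0, 2, 0, 0, 0, 54], [0, 0, 0, 0, 0, 0, 54]],
  ],
)

```text
time: 6.08
tool_pos: [0.5523, 0.1606, 0.3202]
ee_rot: [3.141, 0.003, 2.975]
wrist_force: [-10.3, 0.0, 22.4]
width: 0.0541
finger_force: 12.1
```

Call:
step_arm(
  commands=[
    [[0, 0, -40, 0, 0, 0, 54], [0, 0, -15, 0, 0, 0.16, 54], [0, 0, -15, 0, 0, 0.16, 54], [0, 0, -15, 0, 0, 0.16, 54], [0, 0, -15, 0, 0, 0.16, 60], [0, 0, -15, 0, 0, 0.16, 60], [0, 0, -15, 0, 0, 0.16, 60], [0, 0, -15, 0, 0, 0.16, 60], [0, 0, -15, 0, 0, 0.16, 60], [-40.7, -5.6, 0, 0, 0, 0, 60], [-40.7, -5.6, 0, 0, 0, 0, 60], [-40.7, -5.6, 0, 0, 0, 0, 60], [-40.7, -5.6, 0, 0, 0, 0, 60], [-40.7, -5.6, 0, 0, 0, 0, 60], [-40.7, -5.6, 0, 0, 0, 0, 60], [-40.7, -5.6, 0, 0, 0, 0, 60], [-40.7, -5.6, 0, 0, 0, 0, 60], [0, 0, 0, 0, 0, 0, 60]],
  ],
)

```text
time: 8.32
tool_pos: [0.5491, -0.1708, 0.4727]
ee_rot: [-3.141, -0.0, 1.691]
wrist_force: [0.0, -0.9, -0.3]
width: 0.0601
finger_force: 0.0
```

```bash
python3 - <<'E'
from h import *
a=eyes.snapshot("side");b=eyes.snapshot("top")
im=np.zeros((560,800,3),np.uint8)
def c(s,x,y,w,h): return cv2.resize(s["color"][y:y+h,x:x+w,::-1],(400,560),interpolation=cv2.INTER_CUBIC)
im[:,:400]=c(a,310,200,50,70); im[:,400:]=c(b,225,175,50,70)
cv2.imwrite("pics/c3.png",im); np.savez("s3.npz",a=a["color"],b=b["color"])
for n,s in(("side",a),("top",b)):
  for q in "slot hatch_hinge hatch_edge".split(): print(n,q,[(np.round(d["xy"],1).tolist(),round(d["confidence"],2)) for d in models.tip_of(s,q)])
  for d in models.masks_of(s,"lock")[:2]:
    y,x=np.nonzero(d["mask"]); print("lock",d["confidence"],d["xy"],len(x),x.min(),x.max(),y.min(),y.max(),x.mean(),y.mean())
print("small",tri(a,(315,173),b,(374,176)))
print(robot.get_obs()["tool_pos"],robot.get_obs()["joint_positions"])
E
```

```text
side slot [([346.4, 244.8], 0.57), ([270.3, 263.6], 0.5)]
side hatch_hinge [([315.8, 235.1], 0.93)]
side hatch_edge [([354.5, 254.5], 0.69), ([316.1, 233.2], 0.64)]
lock 0.86 [340.3, 246.1] 310 333 352 238 257 342.46774193548384 247.28387096774193
top slot [([247.8, 206.5], 0.49)]
top hatch_hinge [([253.1, 182.0], 0.68)]
top hatch_edge [([247.3, 218.3], 0.94)]
small (array([ 0.64525284, -0.17884294,  0.07991971]), np.float64(0.0036938001611808084))
[ 0.54910577 -0.16742402  0.47380017] [-3.94730904e-01  1.38858356e-01  1.17825731e+00  1.01530310e-04
  1.82421061e+00 -5.20839809e-01]
```

View pics/c3.png

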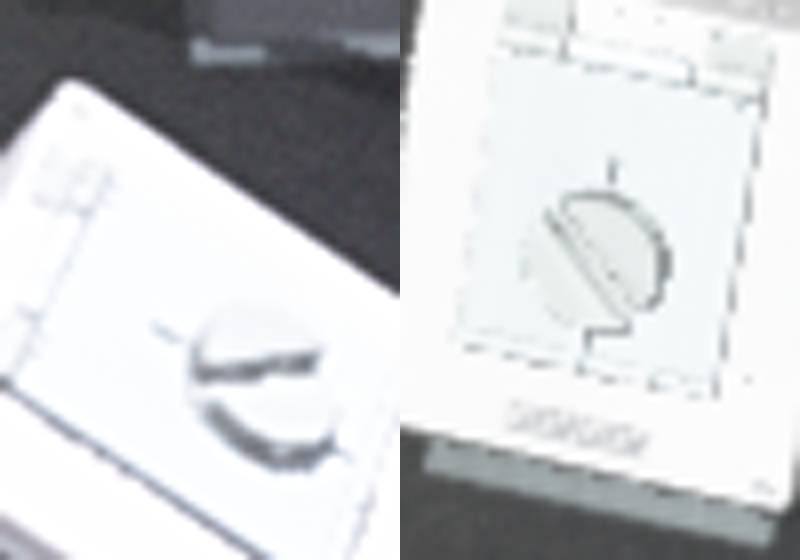

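The hatch is shut. In the top half-crop the lock's slot runs (545,212)–(632,320), disc centre near (595,258). In the side half-crop the disc top is centred near (262,370).

```bash
cat >> h.py <<'E'
psi=-0.166
def hatchaxes(psi=psi):
    e=np.array([np.cos(psi),np.sin(psi),0]);y=np.array([-e[1],e[0],0]);x=e*np.cos(np.pi/6)+np.array([0,0,.5]);n=np.cross(x,y);return x,y,n
E
python3 - <<'E'
from h import *
a=eyes.snapshot("side");b=eyes.snapshot("top")
ct=lambda u,v:(225+(u-400+.5)/8-.5,175+(v+.5)/8-.5)
cs=lambda u,v:(310+(u+.5)/8-.5,200+(v+.5)/8-.5)
P,res=tri(a,cs(262,370),b,ct(595,258));print("slot",P,res)
# yaw from hatch outline in the top crop: right side (762,100)->(716,395), hinge line, edge line (460,345)->(716,393)
x,y,n=hatchaxes()
def onpl(s,uv,P0): e,d=ray(s,uv); return e+d*((P0-e)@n)/(d@n)
F=P-.014*n
f=lambda p,q:(onpl(b,ct(*q),F)-onpl(b,ct(*p),F))
for nm,p,q in(("right",(762,100),(716,395)),("edge",(460,345),(716,393)),("left",(495,55),(460,345))):
    d=f(p,q); print(nm,np.linalg.norm(d),"dir x,y",d@x,d@y)
cen=(onpl(b,ct(460,345),F)+onpl(b,ct(716,393),F))/2; print("edge mid rel slot: x",(cen-P)@x,"y",(cen-P)@y)
for p,q in(((545,212),(632,320)),((565,205),(645,308))):
    d=onpl(b,ct(*q),P)-onpl(b,ct(*p),P); print("slot ang from -x, ccw:",np.arctan2(d@y*-1,-d@x),np.linalg.norm(d)) 
H=tri(a,(315.8,235.1),b,(253.1,182));print(H,"slot rel hinge",(P-H[0])@x,(P-H[0])@y,(P-H[0])@n)
# overlay
im=np.zeros((560,800,3),np.uint8)
def c(s,x,y,w,h): return cv2.resize(s["color"][y:y+h,x:x+w,::-1],(400,560),interpolation=cv2.INTER_CUBIC)
A=c(a,310,200,50,70);B=c(b,225,175,50,70)
t=np.linspace(0,2*np.pi,80); ring=P+.023*(np.cos(t)[:,None]*x+np.sin(t)[:,None]*y)
ang=.9; sd=-x*np.cos(ang)-y*np.sin(ang)
ln=P+np.linspace(-.023,.023,40)[:,None]*sd
for I,s,o in((A,a,(310,200)),(B,b,(225,175))):
    for pts,col in((ring,(0,0,255)),(ln,(0,160,0))):
        q=((proj(s,pts)-o+.5)*8-.5).round().astype(int); cv2.polylines(I,[q.reshape(-1,1,2)],False,col,1)
im[:,:400]=A;im[:,400:]=B;cv2.imwrite("pics/c4.png",im)
E
```

```text
slot [0.5578623  0.16057642 0.13116147] 0.0006103758540166526
right 0.10640244719104532 dir x,y -0.10618704537404074 0.006766990688230634
edge 0.0879608345290729 dir x,y -0.004688966821916276 -0.08783576720900155
left 0.10409202266683189 dir x,y -0.10394626001415358 0.005506742407469331
edge mid rel slot: x -0.04527677775363069 y 0.0021423205227597323
slot ang from -x, ccw: 0.7505036628408296 0.04619625714394227
slot ang from -x, ccw: 0.7327917220353335 0.04344946704765773
(array([0.61958414, 0.14723475, 0.14780397]), np.float64(0.003029871392494893)) slot rel hinge -0.06294835654877007 0.0029594371304253824 0.017126153076415327
```

View pics/c4.png

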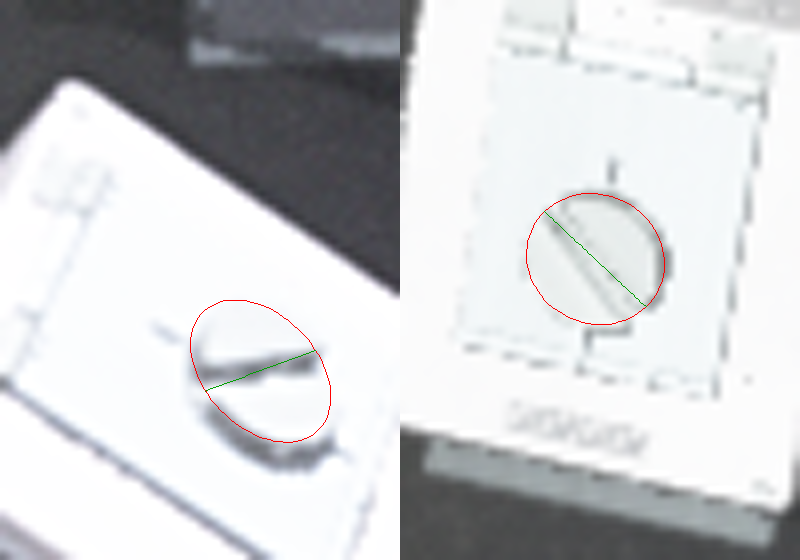

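The overlay circle fits the disc in both views. The slot angle is about 0.74 (not the 0.9 drawn). Now grasp the driver.

Call:
step_arm(
  commands=[
    [[0, 0, 45, 0, 0, 0, 60], [0, 0, 45, 0, 0, 0, 60], [0, 0, 45, 0, 0, 0, 60], [0, 0, 30, 0, 0, 0, 60], [0, 0, 17, 0, 0, 0, 60], [0, 0, 0, 0, 0, 0, 10], [0, 0, 0, 0, 0, 0, 10], [0, 0, 0, 0, 0, 0, 10], [0, 0, 0, 0, 0, 0, 10]],
  ],
)

```text
time: 10.05
tool_pos: [0.5493, -0.1683, 0.2935]
ee_rot: [3.139, 0.002, 1.696]
wrist_force: [-0.1, -0.3, 4.3]
width: 0.0308
finger_force: 29.2
```

Call:
step_arm(
  commands=[
    [[0, 0, -15, 0, 0, 0, 10], [0, 0, -30, 0, 0, 0, 10], [0, 0, -40, 0, 0, 0, 10], [0, 0, -45, 0, 0, 0, 10], [0, 0, 0, 0, 0, 0, 10], [0, 0, 0, 0, 0, 0, 10]],
  ],
)

```text
time: 10.8
tool_pos: [0.5489, -0.168, 0.4209]
ee_rot: [-3.141, -0.001, 1.696]
wrist_force: [0.1, 0.6, -2.2]
width: 0.0303
finger_force: 29.2
```

```bash
python3 - <<'E'
from h import *
o=robot.get_obs();print(o["tool_pos"],o["ee_rot"],o["width"])
Rm=R.from_euler('xyz',o["ee_rot"]).as_matrix();tip=o["tool_pos"]+Rm[:,2]*.2885;print(tip)
a=eyes.snapshot("side");p=proj(a,tip)[0];print("pred tip",p,[(d["xy"],d["confidence"]) for d in models.tip_of(a,"driver_tip")])
x,y=(p-[40,45]).astype(int); save(a,"blade",(x,y,x+80,y+60),10);print(x,y)
for k in(Rm[:,0],Rm[:,1]): print((proj(a,[tip-.01*k,tip+.01*k])-[x,y])*10)
E
```

```text
[ 0.54886613 -0.16803061  0.42087565] [-3.14060362e+00 -6.84599979e-04  1.69582473e+00] 0.03026697102962101
[ 0.54855839 -0.16787023  0.13237586]
pred tip [348.76894313 162.10695797] [([349.6, 161.5], 0.9), ([358.6, 170.9], 0.77), ([318.4, 195.0], 0.6)]
308 117
[[403.92685251 431.36285799]
 [411.50257432 471.04297239]]
[[442.35333661 450.03190389]
 [372.99296181 452.10942441]]
```

View pics/blade.png

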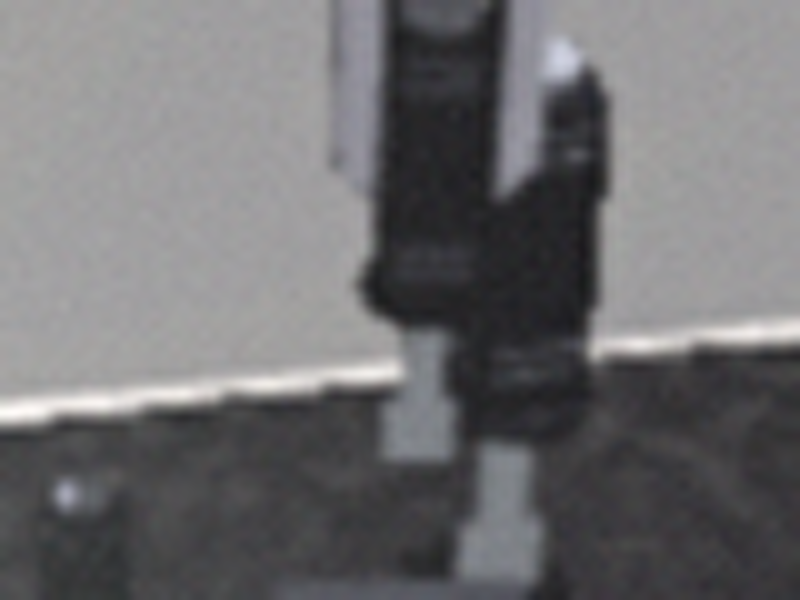

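The blade's broad side faces along the tool's y (crop 378–460, end at row 462), with the bigger driver behind it on the right. Next: work out the hover pose above the slot.

```bash
cat >> h.py <<'E'
P=np.array([0.5579,0.1606,0.1312]); L=.2885
_x,_y,_=hatchaxes(-.166); d=-(_x*np.cos(.74)+_y*np.sin(.74))
X,Y,N=hatchaxes(-.22); d=d-N*(d@N); d/=np.linalg.norm(d)
def goal(h,off=(0,0),yt=None):
    "pose with blade end at slot top + h*N (+off along slot d, across c)"
    yt=-d if yt is None else yt; z=-N; x=np.cross(yt,z); Rg=np.c_[x,yt,z]
    return P+h*N+off[0]*d+off[1]*np.cross(N,d)+L*N, Rg
def rows(p,Rc,pg,Rg,n,g=10):
    out=[]
    for i in range(n,0,-1):
        w=R.from_matrix(Rc.T@Rg).as_rotvec()/i
        # tip-based interpolation
        t0=p+L*Rc[:,2]; t1=pg+L*Rg[:,2]; t=t0+(t1-t0)/i
        Rn=Rc@R.from_rotvec(np.round(w,3)).as_matrix(); pn=t-L*Rn[:,2]
        s=np.round(Rc.T@(pn-p)*1000,1); out.append([*s.tolist(),*np.round(w,3).tolist(),g]); p=p+Rc@s/1000; Rc=Rn
    print(out,"err mm",np.round((p-pg)*1000,2)); return p,Rc
def cur():
    o=robot.get_obs(); return np.array(o["tool_pos"]),R.from_euler('xyz',o["ee_rot"]).as_matrix()
E
python3 - <<'E'
from h import *
p,Rc=cur(); Rc=R.from_euler('xyz',[np.pi,0,1.696]).as_matrix(); p=np.array([.5489,-.168,.421])
up=p+[0,0,.09]; p,Rc=rows(p,Rc,up,Rc,2)
pg,Rg=goal(.09); print(pg)
p,Rc=rows(p,Rc,pg,Rg,10)
pg,Rg=goal(.03);p,Rc=rows(p,Rc,pg,Rg,3)
E
```

```text
[[0.0, 0.0, -45.0, 0.0, 0.0, 0.0, 10], [0.0, 0.0, -45.0, 0.0, 0.0, 0.0, 10]] err mm [0. 0. 0.]
[0.37321141 0.20189996 0.45899062]
[[41.8, -12.4, 1.7, -0.045, -0.028, -0.043, 10], [41.8, -10.7, 0.8, -0.044, -0.028, -0.043, 10], [41.6, -9.5, 0.0, -0.045, -0.028, -0.043, 10], [41.4, -7.7, -0.7, -0.044, -0.028, -0.043, 10], [41.2, -6.5, -1.4, -0.045, -0.028, -0.043, 10], [41.1, -4.7, -2.0, -0.044, -0.029, -0.043, 10], [40.3, -3.5, -2.5, -0.045, -0.028, -0.043, 10], [40.0, -1.7, -3.0, -0.044, -0.029, -0.044, 10], [39.1, -0.4, -3.3, -0.045, -0.028, -0.043, 10], [38.8, 1.4, -3.6, -0.044, -0.029, -0.043, 10]] err mm [ 0.03  0.1  -0.04]
[[0.0, 0.0, 20.0, -0.0, 0.0, -0.0, 10], [0.0, 0.0, 20.0, -0.0, 0.0, -0.0, 10], [0.0, 0.1, 20.0, -0.0, 0.0, -0.0, 10]] err mm [ 0.1   0.13 -0.01]
```

Call:
step_arm(
  commands=[
    [[0, 0, -45, 0, 0, 0, 10], [0, 0, -45, 0, 0, 0, 10], [41.8, -12.4, 1.7, -0.045, -0.028, -0.043, 10], [41.8, -10.7, 0.8, -0.044, -0.028, -0.043, 10], [41.6, -9.5, 0, -0.045, -0.028, -0.043, 10], [41.4, -7.7, -0.7, -0.044, -0.028, -0.043, 10], [41.2, -6.5, -1.4, -0.045, -0.028, -0.043, 10], [41.1, -4.7, -2, -0.044, -0.029, -0.043, 10], [40.3, -3.5, -2.5, -0.045, -0.028, -0.043, 10], [40, -1.7, -3, -0.044, -0.029, -0.044, 10], [39.1, -0.4, -3.3, -0.045, -0.028, -0.043, 10], [38.8, 1.4, -3.6, -0.044, -0.029, -0.043, 10], [0, 0, 20, 0, 0, 0, 10], [0, 0, 20, 0, 0, 0, 10], [0, 0, 20, 0, 0, 0, 10], [0, 0, 0, 0, 0, 0, 10], [0, 0, 0, 0, 0, 0, 10], [0, 0, 0, 0, 0, 0, 10]],
  ],
)

```text
time: 13.15
tool_pos: [0.4026, 0.1954, 0.4085]
ee_rot: [2.753, 0.362, 2.065]
wrist_force: [0.1, -1.0, -1.4]
width: 0.0306
finger_force: 29.2
```

```bash
python3 - <<'E'
from h import *
p,Rc=cur(); pg,Rg=goal(.03); print(p,(p-pg)*1000,R.from_matrix(Rc.T@Rg).as_rotvec(),robot.get_obs()["joint_positions"])
a=eyes.snapshot("side");b=eyes.snapshot("top")
tip=p+L*Rc[:,2]
for n,s in(("side",a),("top",b)):
    print(n,"pred tip",proj(s,tip),[(np.round(k["xy"],1),round(k["confidence"],2)) for k in models.tip_of(s,"driver_tip")],"slot",proj(s,P),[(np.round(k["xy"],1),round(k["confidence"],2)) for k in models.tip_of(s,"slot")])
def c(s,x,y,w,h): return cv2.resize(s["color"][y:y+h,x:x+w,::-1],(400,560),interpolation=cv2.INTER_CUBIC)
im=np.zeros((560,800,3),np.uint8); A=c(a,315,195,50,70);B=c(b,225,175,50,70)
def pl(I,s,o,Q,col): cv2.polylines(I,[((proj(s,Q)-o+.5)*8-.5).round().astype(int).reshape(-1,1,2)],True,col,1)
u,v,w=Rc.T
bl=np.array([tip-.01*v,tip+.01*v,tip+.01*v-.02*w,tip-.01*v-.02*w])
t=np.linspace(0,6.2832,60)[:,None]
for I,s,o in((A,a,(315,195)),(B,b,(225,175))):
    pl(I,s,o,bl,(0,0,255)); pl(I,s,o,P+.023*(np.cos(t)*X+np.sin(t)*Y),(255,0,0)); pl(I,s,o,np.array([P-.023*d,P+.023*d]),(0,160,0))
im[:,:400]=A;im[:,400:]=B;cv2.imwrite("pics/c5.png",im)
E
```

```text
[0.40259008 0.19542061 0.40849174] [0.10174582 0.06754488 1.46264585] [ 0.00085898  0.00040297 -0.00101533] [ 0.42756455 -0.27273721  1.73394476 -0.32221643  1.26345722 -0.10530035]
side pred tip [[349.11143903 238.52758326]] [(array([319., 196.]), 0.7), (array([358. , 172.5]), 0.7)] slot [[342.16462626 245.77029114]] [(array([345.1, 246.1]), 0.88)]
top pred tip [[246.04099175 210.60635823]] [(array([247.8, 212.6]), 0.57), (array([246.5, 219.9]), 0.44)] slot [[248.90988728 206.91084527]] [(array([248.3, 205.9]), 0.72)]
```

View pics/c5.png

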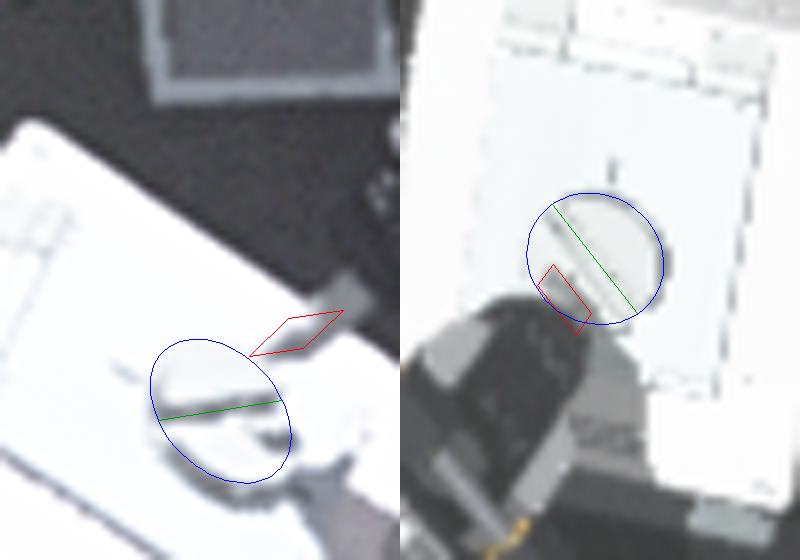

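The overlay shows the predicted blade (red) close to the seen one: side about 12 crop px to its right, top nearly matching. I'll measure the tip offset from the difference with the earlier pictures.

```bash
python3 - <<'E'
from h import *
from itertools import product
p,Rc=cur(); z=np.load("s3.npz")
S=[eyes.snapshot("side"),eyes.snapshot("top")]
D=[np.abs(s["color"].astype(float)-z[k]).max(2) for s,k in zip(S,"ab")]
K=4
D=[cv2.resize(x,None,fx=K,fy=K,interpolation=cv2.INTER_LINEAR) for x in D]
D=[np.clip(x,0,60)/60 for x in D]
def box(c,hx,hy,l): return [c+Rc@np.array([i*hx,j*hy,-k]) for i,j,k in product((-1,1),(-1,1),(0,l))]
def mask(s,off,sh):
    tip=p+L*Rc[:,2]+Rc@np.array(off)
    m=np.zeros(sh,np.uint8)
    sk=[tip-.02*Rc[:,2]+Rc@np.array([.006*np.cos(t),.006*np.sin(t),-k]) for t in np.linspace(0,6.28,16) for k in(0,.035)]
    for Q in(box(tip,.0021,.010,.02),sk):
        q=((proj(s,np.array(Q))+.5)*K-.5).round().astype(np.int32); cv2.fillConvexPoly(m,cv2.convexHull(q),1)
    return m
def score(off,only=None):
    t=[]
    for i,(s,x) in enumerate(zip(S,D)):
        m=mask(s,off,x.shape); far=mask(s,np.array(off),x.shape)
        k=cv2.dilate(m,np.ones((13,13)))-m
        # ring restricted to part near blade end
        tip=(proj(s,p+L*Rc[:,2]+Rc@np.array(off))[0]*K).astype(int)
        w=np.zeros_like(m); cv2.circle(w,tuple(map(int,tip)),11*K//1,1,-1)
        t.append(x[(m&w)>0].mean()-x[(k&w)>0].mean())
    return t if only is None else t[only]
g=np.arange(-.006,.0061,.001)
for nm,sel in(("side",[0]),("top",[1]),("both",[0,1])):
    r=sorted([(sum(score((i,j,kk))[q] for q in sel),i,j,kk) for i in g for j in g for kk in(-.002,0,.002)],reverse=True)[:4]
    print(nm,np.round(r,4).tolist())
print(score((0,0,0)))
E
```

```text
side [[0.759, 0.002, -0.002, 0.0], [0.7585, 0.003, 0.0, -0.002], [0.7562, 0.001, -0.004, 0.002], [0.7511, 0.002, -0.003, 0.0]]
top [[0.3926, 0.0, -0.001, 0.002], [0.39, -0.001, 0.0, 0.0], [0.3895, -0.001, 0.0, 0.002], [0.3894, -0.002, 0.001, -0.002]]
both [[1.089, 0.001, -0.004, 0.002], [1.0824, 0.001, -0.003, 0.002], [1.0623, 0.001, -0.005, 0.002], [1.0563, 0.001, -0.002, 0.002]]
[np.float64(0.456198268750443), np.float64(0.3675990654138218)]
```

Call:
step_arm(
  commands=[
    [[-0.7, 1.5, 12, 0, 0, 0, 10], [0, 0, 12, 0, 0, 0, 10], [0, 0, 4, 0, 0, 0, 10], [0, 0, 3, 0, 0, 0, 10], [0, 0, 3, 0, 0, 0, 10], [0, 0, 0, 0, 0, 0, 10]],
  ],
)

```text
time: 14.3
tool_pos: [0.4208, 0.1918, 0.379]
ee_rot: [2.755, 0.362, 2.065]
wrist_force: [0.2, -0.1, -1.7]
width: 0.0306
finger_force: 29.2
```

```bash
python3 - <<'E'
from h import *
p,Rc=cur(); pg,Rg=goal(0); o=robot.get_obs()
print("tool-frame dev mm",(Rc.T@(p-pg)*1000).round(1),"rot",R.from_matrix(Rc.T@Rg).as_rotvec().round(3),"F tool",(Rc.T@o["wrist_force"]).round(1),(Rc.T@o["wrist_torque"]).round(2),o["width"])
E
```

```text
tool-frame dev mm [-1.1  1.9  3.6] rot [-0.     0.    -0.001] F tool [ 0.5 -0.5  1.6] [ 0.33  0.25 -0.04] 0.03055788479212531
```

Call:
step_arm(
  commands=[
    [[0, 0, 2, 0, 0, 0, 10], [0, 0, 2, 0, 0, 0, 10], [0, 0, 0, 0, 0, 0, 10]],
  ],
)

```text
time: 14.68
tool_pos: [0.4222, 0.1916, 0.3776]
ee_rot: [2.753, 0.361, 2.064]
wrist_force: [-7.8, 0.5, 6.4]
width: 0.0305
finger_force: 29.2
```

```bash
cat > f.py <<'E'
from h import *
p,Rc=cur(); pg,Rg=goal(0); o=robot.get_obs()
print("tool-frame dev mm",(Rg.T@(p-pg)*1000).round(1),"rot",R.from_matrix(Rc.T@Rg).as_rotvec().round(3),"F tool",(Rc.T@o["wrist_force"]).round(1),(Rc.T@o["wrist_torque"]).round(2),round(o["width"],4),o["joint_positions"][5].round(2))
E
python3 f.py
```

```text
tool-frame dev mm [-1.4  2.3  5.5] rot [ 0.001  0.    -0.002] F tool [ 1.6 -3.3 -9.4] [ 1.1   0.52 -0.01] 0.0305 -0.11
```

Call:
step_arm(
  commands=[
    [[0.8, 0, 0, 0, 0, 0, 10], [0.8, 0, 0, 0, 0, 0, 10], [0, 0, 0, 0, 0, 0, 10]],
  ],
)

```text
time: 15.05
tool_pos: [0.4217, 0.1924, 0.3773]
ee_rot: [2.753, 0.364, 2.063]
wrist_force: [-6.1, -1.5, 5.7]
width: 0.0305
finger_force: 29.2
```

```bash
python3 f.py
```

```text
tool-frame dev mm [-0.4  2.3  5.4] rot [ 0.001  0.003 -0.001] F tool [-0.6 -3.4 -7.8] [ 1.11 -0.06 -0.05] 0.0305 -0.11
```

Call:
step_arm(
  commands=[
    [[0.8, 0, 0, 0, 0, 0, 10], [0.8, 0, 0, 0, 0, 0, 10], [0, 0, 0, 0, 0, 0, 10]],
  ],
)

```text
time: 15.42
tool_pos: [0.4212, 0.1932, 0.377]
ee_rot: [2.752, 0.366, 2.063]
wrist_force: [-5.1, -2.5, 6.7]
width: 0.0303
finger_force: 29.2
```

```bash
python3 f.py
```

```text
tool-frame dev mm [0.6 2.3 5.4] rot [ 0.001  0.005 -0.001] F tool [-2.2 -2.8 -8. ] [ 1.19 -0.62 -0.04] 0.0303 -0.1
```

Call:
step_arm(
  commands=[
    [[0, 0, -3.5, 0, 0, 0, 10], [0, 0, 0, 0, 0, 0, 10]],
  ],
)

```text
time: 15.68
tool_pos: [0.4197, 0.1943, 0.3779]
ee_rot: [2.753, 0.363, 2.064]
wrist_force: [-1.0, -1.1, 1.0]
width: 0.0306
finger_force: 29.1
```

```bash
python3 f.py
python3 - <<'E'
from h import *
a=eyes.snapshot("side"); save(a,"seat",(315,205,375,265),10)
E
```

```text
tool-frame dev mm [1.8 2.1 3.7] rot [ 0.001  0.002 -0.001] F tool [-0.8 -1.  -1.2] [ 0.24 -0.41 -0.12] 0.0306 -0.1
```

View pics/seat.png

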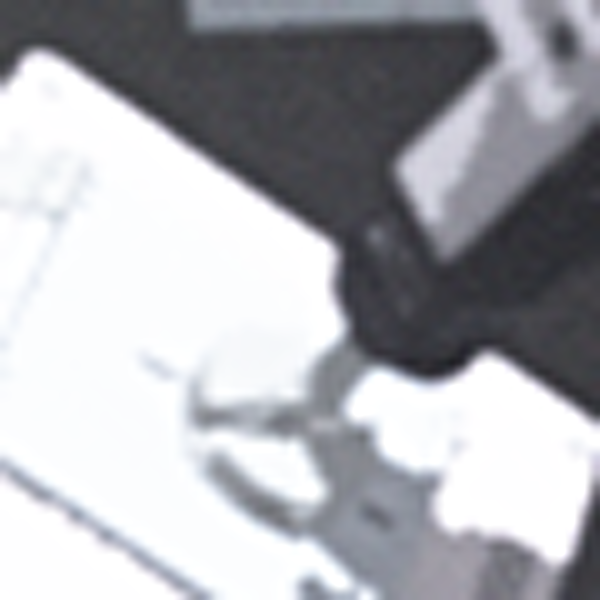

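The blade sits in the slot region (crop (270–340, 415)), a little toward the slot's right end. I'll recentre and seat it.

Call:
step_arm(
  commands=[
    [[-1.8, 2, 0, 0, 0, 0, 10], [0, 0, 2.5, 0, 0, 0, 10], [0, 0, 2, 0, 0, 0, 10], [0, 0, 0, 0, 0, 0, 10]],
  ],
)

```text
time: 16.23
tool_pos: [0.4233, 0.1941, 0.3776]
ee_rot: [2.752, 0.36, 2.064]
wrist_force: [-11.2, 0.0, 11.2]
width: 0.0301
finger_force: 29.9
```

```bash
python3 f.py
```

```text
tool-frame dev mm [0.1 4.6 5.8] rot [ 0.001 -0.001 -0.002] F tool [  1.   -4.4 -15.2] [1.47 0.59 0.06] 0.0301 -0.11
```

Call:
step_arm(
  commands=[
    [[0, 0, -1.5, 0, 0, 0.05, 10], [0, 0, 0, 0, 0, 0.08, 10], [0, 0, 0, 0, 0, 0.08, 10], [0, 0, 0, 0, 0, 0.08, 10], [0, 0, 0, 0, 0, 0, 10]],
  ],
)

```text
time: 16.85
tool_pos: [0.4232, 0.1937, 0.3778]
ee_rot: [2.67, 0.241, 1.788]
wrist_force: [-5.8, -1.4, 5.7]
width: 0.0298
finger_force: 29.9
```

```bash
python3 f.py
```

```text
tool-frame dev mm [-0.2  4.3  5.6] rot [ 0.001  0.001 -0.292] F tool [-1.4 -2.8 -7.6] [ 0.86 -0.36 -0.05] 0.0298 0.18
```

Call:
step_arm(
  commands=[
    [[0, 0, 0, 0, 0, 0.08, 10], [0, 0, 0, 0, 0, 0.08, 10], [0, 0, 0, 0, 0, 0.08, 10], [0, 0, 0, 0, 0, 0.08, 10], [0, 0, 0, 0, 0, 0, 10]],
  ],
)

```text
time: 17.48
tool_pos: [0.423, 0.1929, 0.3778]
ee_rot: [2.624, 0.091, 1.501]
wrist_force: [-6.5, -4.3, 7.1]
width: 0.0299
finger_force: 29.9
```

```bash
python3 f.py
```

```text
tool-frame dev mm [-0.8  3.8  5.6] rot [-0.001  0.004 -0.611] F tool [-5.3 -2.1 -8.8] [ 0.91 -1.38 -0.12] 0.0299 0.5
```

Call:
step_arm(
  commands=[
    [[0, 0, 0, 0, 0, 0.06, 10], [0, 0, 0, 0, 0, 0.06, 10], [0, 0, 0, 0, 0, 0.06, 10], [0, 0, 0, 0, 0, 0.06, 10], [0, 0, 0, 0, 0, 0, 10]],
  ],
)

```text
time: 18.1
tool_pos: [0.4229, 0.1929, 0.3777]
ee_rot: [2.618, -0.029, 1.293]
wrist_force: [-7.5, -3.6, 7.4]
width: 0.0299
finger_force: 30.0
```

```bash
python3 f.py
```

```text
tool-frame dev mm [-0.7  3.6  5.6] rot [-0.001  0.004 -0.851] F tool [-5.4 -1.6 -9.7] [ 0.61 -1.69 -0.14] 0.0299 0.74
```

Call:
step_arm(
  commands=[
    [[0, 0, 0, 0, 0, 0.05, 10], [0, 0, 0, 0, 0, 0.05, 10], [0, 0, 0, 0, 0, 0.05, 10], [0, 0, 0, 0, 0, 0, 10]],
  ],
)

```text
time: 18.6
tool_pos: [0.4229, 0.1929, 0.3777]
ee_rot: [2.627, -0.103, 1.163]
wrist_force: [-7.5, -4.1, 7.4]
width: 0.0298
finger_force: 30.0
```

```bash
python3 f.py
```

```text
tool-frame dev mm [-0.7  3.6  5.7] rot [-1.000e-03  4.000e-03 -1.001e+00] F tool [-6.  -0.6 -9.6] [ 0.41 -1.76 -0.22] 0.0298 0.89
```

Call:
step_arm(
  commands=[
    [[0, 0, 0, 0, 0, 0.05, 10], [0, 0, 0, 0, 0, 0.05, 10], [0, 0, 0, 0, 0, 0, 10]],
  ],
)

```text
time: 18.98
tool_pos: [0.4229, 0.1931, 0.3776]
ee_rot: [2.638, -0.151, 1.076]
wrist_force: [-6.9, -3.5, 6.6]
width: 0.0297
finger_force: 30.1
```

```bash
python3 f.py
```

```text
tool-frame dev mm [-0.5  3.7  5.7] rot [-0.     0.004 -1.099] F tool [-5.3 -0.3 -8.7] [ 0.29 -1.68 -0.6 ] 0.0297 0.99
```

Call:
step_arm(
  commands=[
    [[0, 0, 0, 0, 0, 0.03, 10], [0, 0, 0, 0, 0, 0, 10], [0, 0, 0, 0, 0, -0.05, 10], [0, 0, -8, 0, 0, 0, 10], [0, 0, -15, 0, 0, 0, 10], [0, 0, -30, 0, 0, 0, 10], [0, 0, -40, 0, 0, 0, 10], [0, 0, -40, 0, 0, 0, 10], [0, 0, 0, 0, 0, 0, 10]],
  ],
)

```text
time: 20.1
tool_pos: [0.3578, 0.2089, 0.4947]
ee_rot: [2.633, -0.152, 1.096]
wrist_force: [0.5, 0.2, -2.0]
width: 0.0299
finger_force: 29.9
```

```bash
cat > v.py <<'E'
from h import *
a=eyes.snapshot("side");b=eyes.snapshot("top");z=np.load("s3.npz")
# rectify disc top (46mm) to 47x47, 1 px=1mm, rows: along -X (hinge->edge down), cols along -Y
def rect(s,img,half=.023,n=93):
    g=np.linspace(-half,half,n); U,V=np.meshgrid(g,g)
    Q=P+(-Y)*U.reshape(-1,1)+(-X)*V.reshape(-1,1)
    uv=proj(s,Q).astype(np.float32).reshape(n,n,2)
    return cv2.remap(cv2.cvtColor(img,cv2.COLOR_RGB2GRAY),uv[...,0],uv[...,1],cv2.INTER_LINEAR).astype(float)
def ang(s,img):
    I=rect(s,img); n=I.shape[0]; g=np.linspace(-1,1,n)
    U,V=np.meshgrid(g,g); best=[]
    for t in np.arange(-np.pi/2,np.pi/2,.02):
        for o in np.arange(-.2,.21,.04):
            dist=U*np.cos(t)-V*np.sin(t)-o   # line along (sin t, cos t): t ccw from down
            m=(np.hypot(U,V)<.8); l=m&(abs(dist)<.07); 
            best.append((I[l].mean()-I[m].mean(),round(t,2),round(o,2)))
    return sorted(best)[:3]
for k,s in(("a",a),("b",b)): print(k,"before",ang(s,z[k]),"now",ang(s,s["color"]))
E
python3 v.py; python3 f.py
```

```text
a before [(np.float64(-72.34966603286043), np.float64(0.77), np.float64(0.0)), (np.float64(-72.27053991568067), np.float64(0.75), np.float64(0.0)), (np.float64(-71.92250265835827), np.float64(0.79), np.float64(0.0))] now [(np.float64(-4.940218417646577), np.float64(-1.43), np.float64(0.2)), (np.float64(-4.698388352287111), np.float64(-1.45), np.float64(0.2)), (np.float64(-4.658760877365523), np.float64(-1.47), np.float64(0.2))]
b before [(np.float64(-16.51648265601756), np.float64(0.73), np.float64(-0.2)), (np.float64(-16.449783571812986), np.float64(0.71), np.float64(-0.2)), (np.float64(-16.33783341854479), np.float64(0.75), np.float64(-0.2))] now [(np.float64(-22.28014715369048), np.float64(-0.05), np.float64(-0.2)), (np.float64(-22.137910449285584), np.float64(-0.07), np.float64(-0.2)), (np.float64(-22.110257136204126), np.float64(-0.09), np.float64(-0.2))]
tool-frame dev mm [   1.     3.7 -124.8] rot [-0.002 -0.    -1.08 ] F tool [ 0.8 -1.7  1.3] [ 0.46 -0.22 -0.03] 0.0301 0.99
```

```bash
python3 - <<'E'
from h import *
p,Rc=cur(); Rg=R.from_euler('xyz',[np.pi,0,1.696]).as_matrix()
p,Rc=rows(p,Rc,np.array([.5489,-.168,.511]),Rg,12)
E
```

```text
[[-23.6, 28.4, 6.7, 0.044, 0.001, -0.052, 10], [-24.4, 27.5, 6.0, 0.044, 0.001, -0.052, 10], [-25.1, 26.4, 5.4, 0.044, 0.001, -0.052, 10], [-25.8, 25.3, 4.8, 0.044, 0.001, -0.052, 10], [-26.4, 24.1, 4.2, 0.044, 0.001, -0.052, 10], [-27.0, 22.9, 3.7, 0.044, 0.001, -0.052, 10], [-27.5, 21.6, 3.2, 0.044, 0.001, -0.052, 10], [-27.9, 20.3, 2.9, 0.044, 0.001, -0.052, 10], [-28.6, 19.2, 2.5, 0.045, 0.002, -0.052, 10], [-28.6, 17.5, 2.2, 0.044, 0.001, -0.052, 10], [-29.0, 16.4, 2.1, 0.045, 0.002, -0.052, 10], [-29.0, 14.7, 1.8, 0.044, 0.001, -0.052, 10]] err mm [-0.03  0.06  0.02]
```

Call:
step_arm(
  commands=[
    [[-23.6, 28.4, 6.7, 0.044, 0.001, -0.052, 10], [-24.4, 27.5, 6, 0.044, 0.001, -0.052, 10], [-25.1, 26.4, 5.4, 0.044, 0.001, -0.052, 10], [-25.8, 25.3, 4.8, 0.044, 0.001, -0.052, 10], [-26.4, 24.1, 4.2, 0.044, 0.001, -0.052, 10], [-27, 22.9, 3.7, 0.044, 0.001, -0.052, 10], [-27.5, 21.6, 3.2, 0.044, 0.001, -0.052, 10], [-27.9, 20.3, 2.9, 0.044, 0.001, -0.052, 10], [-28.6, 19.2, 2.5, 0.045, 0.002, -0.052, 10], [-28.6, 17.5, 2.2, 0.044, 0.001, -0.052, 10], [-29, 16.4, 2.1, 0.045, 0.002, -0.052, 10], [-29, 14.7, 1.8, 0.044, 0.001, -0.052, 10], [0, 0, 45, 0, 0, 0, 10], [0, 0, 45, 0, 0, 0, 10], [0, 0, 0, 0, 0, 0, 10], [0, 0, 0, 0, 0, 0, 10], [0, 0, 0, 0, 0, 0, 10]],
  ],
)

```text
time: 22.32
tool_pos: [0.549, -0.1686, 0.4256]
ee_rot: [3.135, 0.003, 1.695]
wrist_force: [-0.2, 0.3, -1.7]
width: 0.0301
finger_force: 29.9
```

```bash
python3 v.py; python3 - <<'E'
from h import *
print(cur()[0],robot.get_obs()["ee_rot"])
for n in("side","top"):
    s=eyes.snapshot(n)
    for q in("driver_tip","hatch_edge","slot"): print(n,q,[(np.round(k["xy"],1).tolist(),round(k["confidence"],2)) for k in models.tip_of(s,q)])
    if n=="side": # blade silhouette vs. picture before use
        old=cv2.resize(cv2.imread("pics/blade.png"),(80,60),interpolation=cv2.INTER_AREA)[25:50,30:52].astype(np.float32)
        new=s["color"][117:177,308:388,::-1].astype(np.float32)
        r=cv2.matchTemplate(new,old,cv2.TM_CCOEFF_NORMED); print("shift px",np.array(cv2.minMaxLoc(r)[3])-[30,25],r.max())
E
```

```text
a before [(np.float64(-72.34966603286043), np.float64(0.77), np.float64(0.0)), (np.float64(-72.27053991568067), np.float64(0.75), np.float64(0.0)), (np.float64(-71.92250265835827), np.float64(0.79), np.float64(0.0))] now [(np.float64(-36.78212583448891), np.float64(0.01), np.float64(0.2)), (np.float64(-36.67016611589406), np.float64(0.05), np.float64(0.2)), (np.float64(-36.32130302008966), np.float64(0.07), np.float64(0.2))]
b before [(np.float64(-16.51648265601756), np.float64(0.73), np.float64(-0.2)), (np.float64(-16.449783571812986), np.float64(0.71), np.float64(-0.2)), (np.float64(-16.33783341854479), np.float64(0.75), np.float64(-0.2))] now [(np.float64(-34.85566892381857), np.float64(-0.03), np.float64(-0.2)), (np.float64(-34.06651974840625), np.float64(-0.01), np.float64(-0.2)), (np.float64(-33.79521796767736), np.float64(-0.05), np.float64(-0.2))]
[ 0.54886316 -0.16837935  0.42528871] [3.13585548e+00 3.11636434e-03 1.69502703e+00]
side driver_tip [([357.9, 170.3], 0.85), ([348.9, 160.9], 0.73), ([319.0, 193.4], 0.65)]
side hatch_edge [([356.1, 257.2], 0.98), ([350.4, 131.7], 0.69)]
side slot [([347.0, 242.2], 0.55)]
shift px [0 0] 0.91818565
top driver_tip []
top hatch_edge [([245.8, 218.4], 0.88)]
top slot [([249.9, 206.9], 0.51)]
```

Call:
step_arm(
  commands=[
    [[0, 0, 30, 0, 0, 0, 10], [0, 0, 25, 0, 0, 0, 10], [0, 0, 15, 0, 0, 0, 10], [0, 0, 15, 0, 0, 0, 10], [0, 0, 0, 0, 0, 0, 10]],
  ],
)

```text
time: 23.45
tool_pos: [0.5486, -0.1683, 0.3364]
ee_rot: [-3.141, -0.0, 1.695]
wrist_force: [0.0, -0.4, -0.8]
width: 0.0298
finger_force: 29.9
```

Call:
step_arm(
  commands=[
    [[0, 0, 15, 0, 0, 0, 10], [0, 0, 15, 0, 0, 0, 10], [0, 0, 10, 0, 0, 0, 10], [0, 0, 3, 0, 0, 0, 10], [0, 0, 0, 0, 0, 0, 10]],
  ],
)

```text
time: 24.08
tool_pos: [0.549, -0.1684, 0.2946]
ee_rot: [3.14, 0.001, 1.695]
wrist_force: [-0.7, -0.2, -1.0]
width: 0.0296
finger_force: 29.9
```

Call:
step_arm(
  commands=[
    [[0, 0, 1.5, 0, 0, 0, 10], [0, 0, 1, 0, 0, 0, 10], [0, 0, 0, 0, 0, 0, 10]],
  ],
)

```text
time: 24.45
tool_pos: [0.5491, -0.1685, 0.2935]
ee_rot: [3.138, 0.002, 1.695]
wrist_force: [-0.1, -0.1, 3.6]
width: 0.03
finger_force: 29.9
```

Seated. Release and withdraw.

Call:
step_arm(
  commands=[
    [[0, 0, 0, 0, 0, 0, 40], [0, 0, 0, 0, 0, 0, 60], [0, 0, 0, 0, 0, 0, 60], [0, 0, 0, 0, 0, 0, 60], [0, 0, -20, 0, 0, 0, 60], [0, 0, -40, 0, 0, 0, 60], [0, 0, -50, 0, 0, 0, 60], [0, 0, -50, 0, 0, 0, 60], [-40, 0, 0, 0, 0, 0, 60], [0, -50, 0, 0, 0, 0, 60], [0, -50, 0, 0, 0, 0, 60], [0, -50, 0, 0, 0, 0, 60], [0, 0, 0, 0, 0, 0, 60]],
  ],
)

```text
time: 26.08
tool_pos: [0.4025, -0.2267, 0.4525]
ee_rot: [3.139, 0.002, 1.692]
wrist_force: [-0.0, 0.5, -0.2]
width: 0.0597
finger_force: 0.0
```

```bash
python3 v.py | tail -1; python3 - <<'E'
from h import *
print(robot.get_obs()["tool_pos"],robot.get_obs()["wrist_force"])
z=np.load("s3.npz")
for n,k in(("side","a"),("top","b")):
    s=eyes.snapshot(n)
    for q in("driver_grip","hatch_edge","tape_roll","cup"): print(n,q,[(np.round(t["xy"],1).tolist(),round(t["confidence"],2)) for t in models.tip_of(s,q)])
E
```

```text
b before [(np.float64(-16.51648265601756), np.float64(0.73), np.float64(-0.2)), (np.float64(-16.449783571812986), np.float64(0.71), np.float64(-0.2)), (np.float64(-16.33783341854479), np.float64(0.75), np.float64(-0.2))] now [(np.float64(-34.258053742684694), np.float64(-0.03), np.float64(-0.2)), (np.float64(-33.47557623144033), np.float64(-0.01), np.float64(-0.2)), (np.float64(-33.252697449277775), np.float64(-0.05), np.float64(-0.2))]
[ 0.40469288 -0.22664688  0.45229049] [0.31181544 0.45402397 0.27431793]
side driver_grip [([360.2, 141.1], 0.8), ([315.7, 173.7], 0.74), ([351.4, 168.9], 0.57)]
side hatch_edge [([355.7, 256.7], 0.79)]
side tape_roll [([272.0, 268.0], 0.58), ([274.7, 306.1], 0.33)]
side cup [([274.6, 306.1], 0.98)]
top driver_grip [([371.9, 210.0], 0.61), ([420.7, 215.8], 0.55), ([375.7, 174.7], 0.41)]
top hatch_edge [([373.1, 212.6], 0.69), ([246.2, 219.4], 0.67)]
top tape_roll [([269.2, 154.4], 0.61)]
top cup [([225.6, 162.0], 0.77), ([268.2, 154.6], 0.37)]
```

```bash
python3 -c "
from bench import robot
print(robot.close_job())"
```

```text
the job is handed in; nothing more can be done
None
```

I shut the hatch and turned the lock clockwise until torque rose sharply at the stop; the cameras show the slot in line with the hatch. The screwdriver is back in its stand, blade down, the tape roll and cup show no sign of having moved, and the job was handed in at about 26 s; no verdict came back.

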